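Set a carton against the hidden stop of a date coder

TASK

Lay the loose carton flat between the rails of the date coder's bed, in front of the print head, and let go of it. Then hold down the black release tab of the back guide and slide the guide forward, pushing the carton under the head until you feel it come up firmly against the stop hidden there; do it gently so that the carton is not crushed. Let the tab up so that the guide locks and keeps the carton snug against the stop, and leave the other things on the bench alone.

Things in the scene. Friction and masses are not known exactly. Their poses are not given: they have to be found in the camera images.
- coder: Bench-top date coder, white, 150 mm wide, 420 mm long, fixed. Origin on the bench top under the middle of the print head's front face; y = feed direction, along the bed into the head; x across; z up. Steel bed level 60 mm above the bench, y = -269 to 139 mm. On it two rails all along, 12 mm high, 4 mm thick, 72 mm apart inside. Head: box 134 mm wide, y = 0 to 135 mm, top 231 mm above the bench.
- tunnel_mouth (a point): Middle of the tunnel's floor at the head's front face (60 mm above the coder's origin). The tunnel under the head is 86 mm wide, 57 mm high, dark, open only here. On its floor inside stands the stop: its solid face is 28 to 66 mm in from this mouth, different each time. A sprung pad stands 3 mm proud of it: it pushes back with 3 N at first touch and 8 N when flush, then the stop is solid.
- bed_end (a point): Middle of the bed's open end, on its surface, 269 mm in front of the tunnel mouth: bed_end to tunnel_mouth is the feed direction.
- guide: Aluminium back guide sliding on the bed along the coder's y, 165 mm travel; its face starts 195 to 155 mm in front of the head. Origin on the bed under the middle of its pushing face, axes as the coder's. Upright plate 60 mm wide, 6 mm thick (y = -6 to 0), top 52 mm above the bed; the release tab lies behind it. Tab up: a brake holds the guide against about 20 N. Tab down: it slides at about 1 N.
- tab_top (a point): Centre of the top of the black ribbed release tab, 31 mm behind the guide's pushing face and 34 mm above the bed when up. The tab is level, 40 mm wide (x) and 46 mm long (y), ending 2 mm behind the guide's upright plate, which stands 18 mm above it: fingers that press the tab down can push forward against the back of the plate.
- guide_tab (a joint): Travel of the release tab in m: 0 up (brake on), 0.008 fully down. It takes about 8 N to start and 11 N fully down; the brake is free from 0.002. A spring lifts it again when it is let go.
- carton: Sealed carton, brown board with a white panel along it and a black band, 60 mm wide (x), 110 mm long (y), 50 mm high, 0.18 to 0.35 kg, flat on the bench to the right of the coder. Origin at the centre of its underside. Either end may go first. More than about 30 N from the guide crushes it.
- tin: Bystander: steel tin, 70 mm across, 95 mm high, origin at the centre of its underside.
- tape_roll: Bystander: roll of tape lying flat, 104 mm across, 48 mm high, origin at the centre of its underside.
- screwdriver: Bystander: screwdriver lying on the bench, about 200 mm long.
Mind the look-alikes: they are no part of the job. Leave any pink or turquoise look-alike of the carton alone.

How it is judged:
By the outcome, as a careful person would: the job done as asked, in the order asked, and still so for the second after the job is handed in, with the robot touching nothing.
It also fails if it takes over 72 s, if anything falls off the work surface, if the arm or the gripper's body presses on something with over 40 N, if the wrist force passes 120 N, or if a joint passes its speed limit or range.

ROBOT

A 7-joint arm with a two-finger parallel gripper is mounted at the origin on the work surface. World frame = base frame: x ahead of the robot, y to its left, z up, the work surface at z = 0. Lengths are in m, angles in degrees, forces in N, time in s.
With the tool pointing down it reaches from about 0.4 to 0.9 m from the base axis. Payload 5.5 kg.
Tool frame: the origin (TCP) lies midway between the tips of the shut fingers; the grasp point (between the pads) lies 19 mm behind it (bot.grasp_offset is the distance from the TCP to the grasp point, in m); z points along the fingers, y is the line along which they close (so a half turn about z gives the same grasp; the last joint's range is limited). The gripper opens to 85 mm and grips with 20 to 120 N. Pads are 22 mm wide; open, the fingers measure 114 mm over their backs; the gripper's body (76 mm by 85 mm) begins 54 mm behind the grasp point. The pads swing forward as they close: fully open they stand 13 mm farther back than shut.
Start: joints at [-48.862, 28.699, -24.465, 88.831, 12.651, 65.22, -12.049], TCP at [0.285, 0.584, 0.231] pointing down, gripper open.
Joint ranges: [-164.97, 164.97], [-17.58, 116.51], [-87.97, 89.64], [11.32, 138.91], [-80.73, 260.73], [10.89, 115.49], [-147.41, 147.41]. Speed limits (degrees/s): [147.25, 147.25, 180, 180, 180, 180, 180].

INTERFACE

Orientations are given as [roll, pitch, yaw] about the fixed x, y, z axes, in that order (R = Rz(yaw) Ry(pitch) Rx(roll)).
In Python, from plant import bot gives the robot as it stands.
- The arm moves only by the tool drive_tool, never from a script. Its argument "commands" is a list of rows, each an object of numbers: "tx", "ty", "tz": the shift along the tool's x, y, z in mm; "ax", "ay", "az": the turn, a rotation vector about the tool's x, y, z in degrees; "grip": the closure, from 0 (fully open) to 1 (shut). A call has 1 to 8 rows; each row is the pose to reach, as a shift and turn from the pose commanded when the call began, along the tool's axes at that moment; what a row does not reach only later rows make up. A row lasts 1/12 s, in which the tool goes at most 41.7 mm and 7.16 degrees, less where a joint would pass 70% of its speed; a pose out of reach is approached as far as the arm can. A call with a gripper value outside its range is refused whole. The fingers move at their own pace and stop on an object; "force" is the grip in N (left out, the last holds). Time passes only in rows, so rows that repeat a pose let the fingers close. It gives the time, the measured TCP pose, the force, the opening and the grip force at its end, in the units of the state.
- bot.observe(): the state, without advancing time (a new reading comes with each control period).
- bot.grab_frame(name): name is "scene" or "top" or "wrist"; returns the picture (420x560x3 uint8, blue, green, red); there is no depth.
- bot.camera_info(name): a dict with "vfov" (degrees; the focal length in pixels is half the picture's height over the tangent of half this angle, whatever the lens; pixels are square), "cx", "cy" (the principal point, pixels), "D" ([k1, k2, p1, p2, k3] as OpenCV has them; the pictures are not rectified), "R" (3x3) and "t" (3): a world point X has camera coordinates R X + t. Camera axes: x right, y down, z forward; pixel columns grow to the right and rows downward; lengths in m; the calibration is good to about 2 mm. A picture is of the moment at which its call begins: read the wrist's pose just before it. camera_info takes no time and is no camera call; for the wrist camera it gives the pose at the moment of the call.
- bot.close_job(): hands the job in; it is judged then, once.
The state is a dict: "t": time; "qpos": joint angles; "dq": joint speeds; "effort": joint torques, N m; "eef_pos": TCP position; "tool_rot": TCP orientation; "wrist_force": force on the tool from outside, world axes, zero at the start; "moment": the same for the moment, N m; "finger_gap": finger opening in m; "grasp_force": force on a finger pad.
Only numpy, scipy, OpenCV 4.12 (cv2) and the standard library are available. Lean on these libraries where they do the work, as an engineer would, in place of code of your own. Each camera call takes 0.05 s, during which the arm holds its last target. There are 200 camera calls.

## Working session

There is one attempt and no reset: what is moved stays moved. The work goes in short steps, Python scripts to look and compute and a tool call to move; the robot and the scene stay as the last step left them, time stands still between calls to the robot, and variables do not carry over. Pictures are saved under pics/ and viewed, at most 10 in all, crops included, and the job is handed in when it is done.

Besides the shell and the picture viewer there is one more tool, called by a JSON object that holds its "fn" and its "kwargs". drive_tool: Moves the arm, as the interface text tells. Its arguments: {"type":"object","properties":{"commands":{"type":"array"},"force":{"type":"number"}},"required":["commands"]}

```bash
mkdir -p pics; ls; python3 - <<'E'
from plant import bot
import cv2
s=bot.observe()
print({k:s[k] for k in('t','eef_pos','tool_rot','wrist_force','finger_gap')})
for n in("scene","top"):
    print(n,bot.camera_info(n)); cv2.imwrite(f"pics/{n}0.png",bot.grab_frame(n))
E
```

```text
pics
{'t': 0.0, 'eef_pos': array([0.28526973, 0.58328446, 0.23025811]), 'tool_rot': array([-1.79888077e+02, -3.49202894e-03,  1.53943615e+02]), 'wrist_force': array([ 0.01090255, -0.04162468, -0.93094547]), 'finger_gap': 0.08559585205548914}
scene {'vfov': 53.542182655337115, 'cx': 274.13548428537894, 'cy': 207.3359418580498, 'D': array([-0.01812264,  0.        ,  0.        ,  0.        ,  0.        ]), 'R': array([[-0.29556457,  0.95526396,  0.01059944],
       [ 0.77348584,  0.24580358, -0.58420909],
       [-0.56067927, -0.164473  , -0.81153397]]), 't': array([ 0.2374898 , -0.35948329,  1.40041967])}
top {'vfov': 43.609884758104016, 'cx': 278.2173548396196, 'cy': 220.56188361591148, 'D': array([-0.18797515,  0.        ,  0.        ,  0.        ,  0.        ]), 'R': array([[-0.0163145 , -0.99984146,  0.0071335 ],
       [-0.99456034,  0.01549344, -0.10300332],
       [ 0.10287647, -0.00877514, -0.99465543]]), 't': array([-0.09673874,  0.59589504,  1.19015152])}
```

View pics/scene0.png

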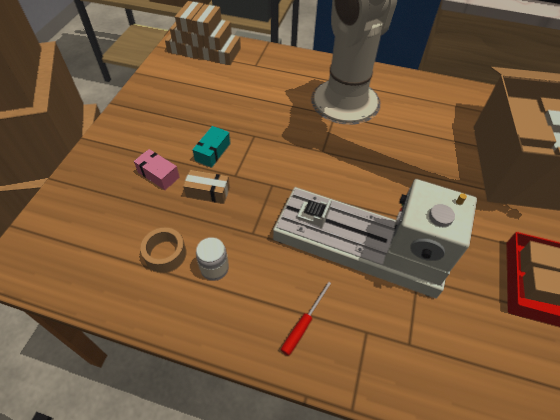

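View pics/top0.png

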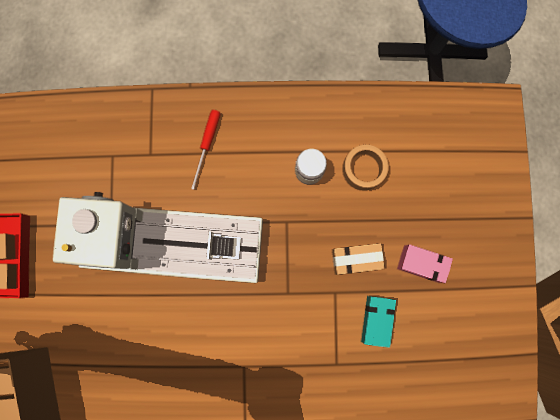

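The scene view shows the carton (white panel, black band) at about (206,187), and the coder with its guide at (315,210) and head at (435,230). In the top view the carton is at (358,259), the bed end at (263,250), the guide tab at (223,246) and the head front near (133,237). The pink and turquoise look-alikes are at (427,264) and (380,321).

```bash
cat >h.py <<'E'
import numpy as np, cv2
def K(c,h=420):
    f=h/2/np.tan(np.radians(c['vfov']/2)); return np.array([[f,0,c['cx']],[0,f,c['cy']],[0,0,1.]])
def cast(c,px,z):
    px=np.array(px,float).reshape(-1,1,2)
    u=cv2.undistortPoints(px,K(c),c['D'])[:,0]
    R,t=np.array(c['R']),np.array(c['t']); o=-R.T@t
    d=np.c_[u,np.ones(len(u))]@R
    return o+d*((z-o[2])/d[:,2])[:,None]
def proj(c,X):
    return cv2.projectPoints(np.array(X,float).reshape(-1,1,3),cv2.Rodrigues(np.array(c['R']))[0],np.array(c['t']),K(c),c['D'])[0][:,0]
def blob(mask,box):
    m=np.zeros_like(mask); x0,y0,x1,y1=box; m[y0:y1,x0:x1]=mask[y0:y1,x0:x1]
    cs=cv2.findContours(m,cv2.RETR_EXTERNAL,cv2.CHAIN_APPROX_NONE)[0]
    return max(cs,key=cv2.contourArea)
E
python3 - <<'E'
from h import *
from plant import bot
im=cv2.imread('pics/top0.png');c=bot.camera_info('top')
hsv=cv2.cvtColor(im,cv2.COLOR_BGR2HSV)
w=cv2.inRange(hsv,(0,0,150),(180,60,255))
w=cv2.morphologyEx(w,cv2.MORPH_CLOSE,np.ones((7,7)))
b=cv2.boxPoints(cv2.minAreaRect(blob(w,(325,235,395,285))));print('panel px',b);print(cast(c,b,.05).round(3))
print('bed end corners, tab, head front', cast(c,[(263,218),(259,281)],.06).round(3),cast(c,[(223,246)],.094).round(3))
g=cv2.resize(im[185:300,40:400],None,fx=2.2,fy=2.2,interpolation=cv2.INTER_CUBIC)
cv2.imwrite('pics/top0c.png',g)
E
```

```text
panel px [[333.93857 256.47778]
 [382.03757 250.8191 ]
 [383.157   260.33447]
 [335.058   265.99316]]
[[ 0.508 -0.232  0.05 ]
 [ 0.519 -0.344  0.05 ]
 [ 0.497 -0.345  0.05 ]
 [ 0.486 -0.234  0.05 ]]
bed end corners, tab, head front [[ 0.598 -0.071  0.06 ]
 [ 0.455 -0.061  0.06 ]] [[0.533 0.017 0.094]]
```

View pics/top0c.png

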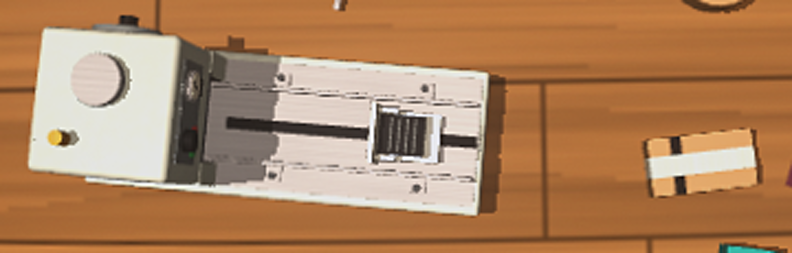

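The crop shows the slot along the bed from about (143,240) to (256,249) in full-image pixels. The guide plate is near x=209 and the carton is at (358,259). Next I'll work out the coder axis and the move to above the carton.

```bash
cat >>h.py <<'E'
from scipy.spatial.transform import Rotation as Ro
def delta(s,X,yaw):
    R0=Ro.from_euler('xyz',s['tool_rot'],degrees=True)
    Rt=Ro.from_euler('xyz',[180,0,yaw],degrees=True)
    d=R0.inv().apply(np.array(X)-s['eef_pos'])*1000; r=(R0.inv()*Rt).as_rotvec(degrees=True)
    print('t',d.round(1),'a',r.round(2))
E
python3 - <<'E'
from h import *
from plant import bot
c=bot.camera_info('top'); s=bot.observe()
P=cast(c,[(143.2,240.5),(256.4,249.5)],.06);print('slot',P.round(3),'yaw',np.degrees(np.arctan2(*(P[0]-P[1])[[1,0]])))
print('plate top', cast(c,[(209,233),(207,256)],.112).round(3))
delta(s,s['eef_pos']+[0,0,.12],154)
delta(s,[.50,-.29,.30],95)
E
```

```text
slot [[ 0.55   0.204  0.06 ]
 [ 0.526 -0.056  0.06 ]] yaw 84.72799693745742
plate top [[0.561 0.045 0.112]
 [0.511 0.05  0.112]]
t [   0.    -0.2 -120. ] a [-0.1  -0.   -0.06]
t [-576.5 -690.4  -68.5] a [-9.000e-02  5.000e-02  5.894e+01]
```

{"fn": "drive_tool", "kwargs": {"commands": [{"tz":-40},{"tz":-80},{"tx":-30,"ty":-36,"tz":-100,"az":7},{"tx":-55,"ty":-66,"tz":-100,"az":14},{"tx":-80,"ty":-96,"tz":-100,"az":21},{"tx":-105,"ty":-126,"tz":-100,"az":28},{"tx":-130,"ty":-156,"tz":-100,"az":35},{"tx":-155,"ty":-186,"tz":-100,"az":42}]}}

```text
$.commands[0]: bad value
```

{"fn": "drive_tool", "kwargs": {"commands": [{"tx":0,"ty":0,"tz":-40,"ax":0,"ay":0,"az":0,"grip":0},{"tx":0,"ty":0,"tz":-80,"ax":0,"ay":0,"az":0,"grip":0},{"tx":-30,"ty":-36,"tz":-100,"ax":0,"ay":0,"az":7,"grip":0},{"tx":-55,"ty":-66,"tz":-100,"ax":0,"ay":0,"az":14,"grip":0},{"tx":-80,"ty":-96,"tz":-100,"ax":0,"ay":0,"az":21,"grip":0},{"tx":-105,"ty":-126,"tz":-100,"ax":0,"ay":0,"az":28,"grip":0},{"tx":-130,"ty":-156,"tz":-100,"ax":0,"ay":0,"az":35,"grip":0},{"tx":-155,"ty":-186,"tz":-100,"ax":0,"ay":0,"az":42,"grip":0}]}}

```text
t: 0.77
eef_pos: [0.3431, 0.3463, 0.331]
tool_rot: [-180.0, 0.0, 111.6]
wrist_force: [0.2, 0.4, 0.3]
finger_gap: 0.0854
grasp_force: 0.0
```

{"fn": "drive_tool", "kwargs": {"commands": [{"tx":-330,"ty":-46,"tz":0,"ax":0,"ay":0,"az":17,"grip":0},{"tx":-330,"ty":-46,"tz":0,"ax":0,"ay":0,"az":17,"grip":0},{"tx":-330,"ty":-46,"tz":0,"ax":0,"ay":0,"az":17,"grip":0},{"tx":-330,"ty":-46,"tz":0,"ax":0,"ay":0,"az":17,"grip":0},{"tx":-330,"ty":-46,"tz":0,"ax":0,"ay":0,"az":17,"grip":0},{"tx":-330,"ty":-46,"tz":0,"ax":0,"ay":0,"az":17,"grip":0},{"tx":-330,"ty":-46,"tz":0,"ax":0,"ay":0,"az":17,"grip":0},{"tx":-330,"ty":-46,"tz":0,"ax":0,"ay":0,"az":17,"grip":0}]}}

```text
t: 1.43
eef_pos: [0.4234, 0.0234, 0.3313]
tool_rot: [180.0, -0.0, 95.0]
wrist_force: [1.5, 0.6, -0.2]
finger_gap: 0.0854
grasp_force: 0.0
```

```bash
python3 - <<'E'
from h import *
from plant import bot
s=bot.observe();print(s['t'],s['eef_pos'],s['tool_rot'])
delta(s,[.50,-.29,.30],95)
c=bot.camera_info('wrist');cv2.imwrite('pics/w1.png',bot.grab_frame('wrist'));np.save('pics/w1.npy',c,allow_pickle=True)
print(proj(c,[(.526,-.066,.06),(.551,.202,.06),(.536,.0475,.112)]), c['R'],c['t'],c['vfov'])
E
```

```text
1.4333 [0.42341224 0.02341218 0.3312963 ] [ 1.79986399e+02 -8.41609962e-03  9.49511891e+01]
t [-318.9   49.2   31.3] a [ 0.01 -0.01 -0.05]
[[357.38685068 252.74160459]
 [414.92677929  13.45496754]
 [394.61286005 165.2733663 ]] [[ 9.96238060e-01  8.66579533e-02  3.55699719e-04]
 [ 8.34268132e-02 -9.60186539e-01  2.66611660e-01]
 [ 2.34455588e-02 -2.65579008e-01 -9.63803972e-01]] [-0.42363188 -0.07466698  0.47054207] 58.60030047353347
```

View pics/w1.png

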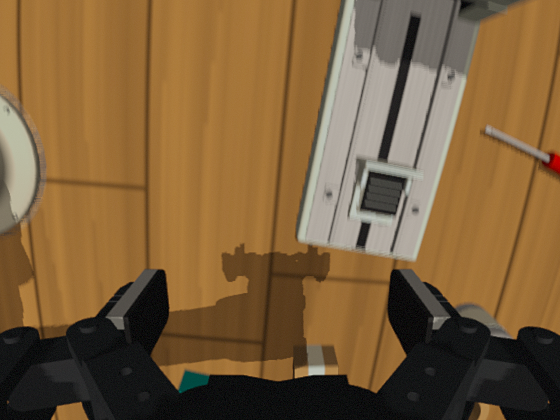

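The wrist view shows the bed clearly: slot from (415,15) to (361,247), guide plate along (362,160) to (421,178), tab around (384,192), bed end edge from (298,241) to (415,261).

```bash
python3 - <<'E'
from h import *
im=cv2.imread('pics/w1.png');c=np.load('pics/w1.npy',allow_pickle=True).item()
g=cv2.cvtColor(im,cv2.COLOR_BGR2GRAY)
pts=[]
for v in list(range(20,150,5))+list(range(226,246,4)):
    u0=415-(v-15)*54/232
    xs=np.arange(int(u0)-10,int(u0)+11); d=xs[g[v,xs]<60]
    if len(d)>2: pts.append((d.mean(),v))
P=cast(c,pts,.06)[:,:2]
vx,vy,x0,y0=cv2.fitLine(P.astype(np.float32),cv2.DIST_HUBER,0,.01,.01).ravel()
if vy<0:vx,vy=-vx,-vy
print(len(pts),'yaw',np.degrees(np.arctan2(vy,vx)),'pt',x0,y0)
f=np.array([vx,vy]);n=np.array([vy,-vx])
def loc(px,z):
    q=cast(c,px,z)[:,:2]-[x0,y0]; return np.c_[q@n,q@f].round(4)
print('end corners',loc([(298,241),(415,261)],.06)); 
print('rails', loc([(335,243),(397,254)],.06))
print('plate', loc([(362,160),(421,178)],.112))
z=cv2.resize(im[130:270,290:440],None,fx=4,fy=4,interpolation=cv2.INTER_CUBIC);cv2.imwrite('pics/w1c.png',z)
E
```

```text
31 yaw 84.54046 pt 0.54379755 0.11526808
end corners [[-0.073  -0.1802]
 [ 0.0717 -0.1803]]
rails [[-0.0296 -0.1749]
 [ 0.0472 -0.1753]]
plate [[-0.0343 -0.0693]
 [ 0.0283 -0.0754]]
```

View pics/w1c.png

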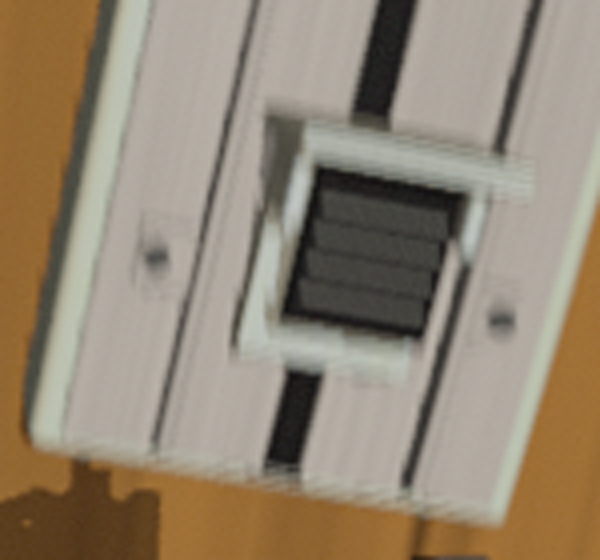

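{"fn": "drive_tool", "kwargs": {"commands": [{"tx":-319,"ty":49,"tz":31,"ax":0,"ay":0,"az":0,"grip":0},{"tx":-319,"ty":49,"tz":31,"ax":0,"ay":0,"az":0,"grip":0},{"tx":-319,"ty":49,"tz":31,"ax":0,"ay":0,"az":0,"grip":0},{"tx":-319,"ty":49,"tz":31,"ax":0,"ay":0,"az":0,"grip":0},{"tx":-319,"ty":49,"tz":31,"ax":0,"ay":0,"az":0,"grip":0},{"tx":-319,"ty":49,"tz":31,"ax":0,"ay":0,"az":0,"grip":0},{"tx":-319,"ty":49,"tz":31,"ax":0,"ay":0,"az":0,"grip":0},{"tx":-319,"ty":49,"tz":31,"ax":0,"ay":0,"az":0,"grip":0}]}}

```text
t: 2.15
eef_pos: [0.4997, -0.2912, 0.2995]
tool_rot: [-179.9, 0.0, 94.9]
wrist_force: [-0.5, 0.4, 0.1]
finger_gap: 0.0854
grasp_force: 0.0
```

The crop shows the guide plate's upper edge at about (366,160) to (423,170), with the rails parallel to the slot and the slot central. Now a close look at the carton.

```bash
python3 - <<'E'
from h import *
from plant import bot
c=bot.camera_info('wrist');im=bot.grab_frame('wrist');cv2.imwrite('pics/w2.png',im);np.save('pics/w2.npy',c,allow_pickle=True)
print(proj(c,[(.5025,-.289,.05)]))
E
```

```text
[[281.00162611 172.06008831]]
```

View pics/w2.png

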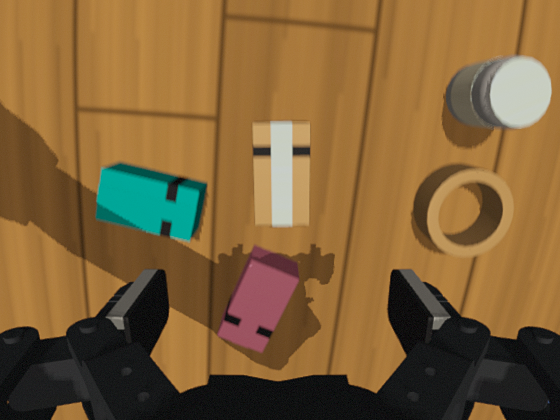

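The carton top's corners are near (252,121), (310,121), (310,226) and (254,226). The turquoise and pink boxes are clear of the fingers' path.

```bash
python3 - <<'E'
from h import *
from plant import bot
c=np.load('pics/w2.npy',allow_pickle=True).item();im=cv2.imread('pics/w2.png')
P=cast(c,[(252,121),(310,121),(310,226),(254,226)],.05);print(P.round(4),P.mean(0))
w=cv2.inRange(cv2.cvtColor(im,cv2.COLOR_BGR2HSV),(0,0,140),(180,70,255))
b=cv2.boxPoints(cv2.minAreaRect(blob(cv2.morphologyEx(w,cv2.MORPH_CLOSE,np.ones((5,5))),(245,110,320,240))))
Q=cast(c,b,.05);print(b,Q.round(4),Q.mean(0))
s=bot.observe();d=P[0]+P[1]-P[2]-P[3];y=np.degrees(np.arctan2(d[1],d[0]));print('yaw',y)
m=P.mean(0);delta(s,[m[0],m[1],.014],y)
E
```

```text
[[ 0.4683 -0.2388  0.05  ]
 [ 0.5275 -0.2337  0.05  ]
 [ 0.5395 -0.3458  0.05  ]
 [ 0.4782 -0.3511  0.05  ]] [ 0.50335439 -0.29235197  0.05      ]
[[270. 121.]
 [292. 121.]
 [292. 226.]
 [270. 226.]] [[ 0.4867 -0.2373  0.05  ]
 [ 0.5091 -0.2353  0.05  ]
 [ 0.5197 -0.3475  0.05  ]
 [ 0.4957 -0.3496  0.05  ]] [ 0.50280448 -0.29241909  0.05      ]
yaw 95.55296849315485
t [  6.4   5.  284.8] a [-0.11  0.31 -1.03]
```

{"fn": "drive_tool", "kwargs": {"commands": [{"tx":6,"ty":4,"tz":40,"ax":0,"ay":0,"az":-1,"grip":0},{"tx":6,"ty":4,"tz":80,"ax":0,"ay":0,"az":-1,"grip":0},{"tx":6,"ty":4,"tz":120,"ax":0,"ay":0,"az":-1,"grip":0},{"tx":6,"ty":4,"tz":160,"ax":0,"ay":0,"az":-1,"grip":0},{"tx":6,"ty":4,"tz":200,"ax":0,"ay":0,"az":-1,"grip":0},{"tx":6,"ty":4,"tz":215,"ax":0,"ay":0,"az":-1,"grip":0},{"tx":6,"ty":4,"tz":215,"ax":0,"ay":0,"az":-1,"grip":0},{"tx":6,"ty":4,"tz":215,"ax":0,"ay":0,"az":-1,"grip":0}]}}

```text
t: 2.87
eef_pos: [0.5028, -0.2811, 0.0844]
tool_rot: [-179.9, -0.1, 95.9]
wrist_force: [0.7, 0.1, -0.1]
finger_gap: 0.0856
grasp_force: 0.0
```

```bash
python3 - <<'E'
from h import *
from plant import bot
s=bot.observe();print(s['eef_pos'],s['tool_rot']);delta(s,[.5032,-.2924,.014],95.5)
E
```

```text
[ 0.50280424 -0.28105269  0.08442577] [-1.79866417e+02 -7.57189019e-02  9.59485595e+01]
t [-11.4  -0.6  70.4] a [-0.13 -0.08  0.45]
```

{"fn": "drive_tool", "kwargs": {"commands": [{"tx":-11,"ty":-1,"tz":30,"ax":0,"ay":0,"az":0,"grip":0},{"tx":-11,"ty":-1,"tz":55,"ax":0,"ay":0,"az":0,"grip":0},{"tx":-11,"ty":-1,"tz":70,"ax":0,"ay":0,"az":0,"grip":0},{"tx":-11,"ty":-1,"tz":70,"ax":0,"ay":0,"az":0,"grip":0.2},{"tx":-11,"ty":-1,"tz":70,"ax":0,"ay":0,"az":0,"grip":0.5},{"tx":-11,"ty":-1,"tz":70,"ax":0,"ay":0,"az":0,"grip":0.5},{"tx":-11,"ty":-1,"tz":70,"ax":0,"ay":0,"az":0,"grip":0.5},{"tx":-11,"ty":-1,"tz":70,"ax":0,"ay":0,"az":0,"grip":0.5}], "force": 25}}

```text
t: 3.53
eef_pos: [0.5051, -0.2934, 0.0172]
tool_rot: [179.8, 0.1, 96.0]
wrist_force: [-0.4, 0.8, 5.3]
finger_gap: 0.0597
grasp_force: 30.6
```

{"fn": "drive_tool", "kwargs": {"commands": [{"tx":0,"ty":0,"tz":-15,"ax":0,"ay":0,"az":0,"grip":0.5},{"tx":0,"ty":0,"tz":-40,"ax":0,"ay":0,"az":0,"grip":0.5},{"tx":0,"ty":0,"tz":-70,"ax":0,"ay":0,"az":0,"grip":0.5},{"tx":0,"ty":0,"tz":-105,"ax":0,"ay":0,"az":0,"grip":0.5},{"tx":0,"ty":0,"tz":-135,"ax":0,"ay":0,"az":0,"grip":0.5},{"tx":0,"ty":0,"tz":-150,"ax":0,"ay":0,"az":0,"grip":0.5},{"tx":0,"ty":0,"tz":-150,"ax":0,"ay":0,"az":0,"grip":0.5},{"tx":0,"ty":0,"tz":-150,"ax":0,"ay":0,"az":0,"grip":0.5}]}}

```text
t: 4.2
eef_pos: [0.5042, -0.2928, 0.1663]
tool_rot: [179.9, 0.1, 96.0]
wrist_force: [1.0, 0.0, -3.2]
finger_gap: 0.0601
grasp_force: 29.8
```

```bash
python3 - <<'E'
from h import *
from plant import bot
s=bot.observe();print(s['eef_pos'],s['tool_rot'],s['wrist_force'],s['finger_gap'])
f=np.array([np.cos(np.radians(84.54)),np.sin(np.radians(84.54))]);p=np.array([.5438,.1153])+.010*f;print(p)
delta(s,[p[0],p[1],.165],84.5)
E
```

```text
[ 0.50421047 -0.29284252  0.16631494] [1.79861120e+02 5.04690027e-02 9.59568860e+01] [ 1.01079829  0.00444831 -3.16869793] 0.06011183141999141
[0.54475151 0.12525463]
t [411.6  83.7   1.2] a [ 0.14  0.04 11.46]
```

{"fn": "drive_tool", "kwargs": {"commands": [{"tx":20,"ty":4,"tz":0,"ax":0,"ay":0,"az":1,"grip":0.5},{"tx":55,"ty":11,"tz":0,"ax":0,"ay":0,"az":3,"grip":0.5},{"tx":95,"ty":20,"tz":0,"ax":0,"ay":0,"az":5,"grip":0.5},{"tx":135,"ty":28,"tz":0,"ax":0,"ay":0,"az":7,"grip":0.5},{"tx":175,"ty":36,"tz":0,"ax":0,"ay":0,"az":9,"grip":0.5},{"tx":215,"ty":44,"tz":0,"ax":0,"ay":0,"az":11.5,"grip":0.5},{"tx":255,"ty":52,"tz":0,"ax":0,"ay":0,"az":11.5,"grip":0.5},{"tx":290,"ty":59,"tz":0,"ax":0,"ay":0,"az":11.5,"grip":0.5}]}}

```text
t: 4.87
eef_pos: [0.5304, 0.005, 0.1631]
tool_rot: [-179.8, 0.0, 84.5]
wrist_force: [0.4, -0.2, -3.4]
finger_gap: 0.0597
grasp_force: 29.7
```

{"fn": "drive_tool", "kwargs": {"commands": [{"tx":30,"ty":0,"tz":0,"ax":0,"ay":0,"az":0,"grip":0.5},{"tx":60,"ty":0,"tz":0,"ax":0,"ay":0,"az":0,"grip":0.5},{"tx":85,"ty":0,"tz":0,"ax":0,"ay":0,"az":0,"grip":0.5},{"tx":100,"ty":0,"tz":0,"ax":0,"ay":0,"az":0,"grip":0.5},{"tx":100,"ty":0,"tz":0,"ax":0,"ay":0,"az":0,"grip":0.5},{"tx":100,"ty":0,"tz":0,"ax":0,"ay":0,"az":0,"grip":0.5}]}}

```text
t: 5.37
eef_pos: [0.5403, 0.1022, 0.1631]
tool_rot: [-179.8, 0.1, 84.6]
wrist_force: [-0.7, -0.8, -3.0]
finger_gap: 0.06
grasp_force: 29.7
```

```bash
python3 - <<'E'
from h import *
from plant import bot
s=bot.observe();print(s['eef_pos'],s['tool_rot'],s['wrist_force'],s['finger_gap'])
delta(s,[.54475,.12525,.165],84.5)
c=bot.camera_info('wrist');im=bot.grab_frame('wrist');cv2.imwrite('pics/w3.png',im);np.save('pics/w3.npy',c,allow_pickle=True)
f=np.array([np.cos(np.radians(84.54)),np.sin(np.radians(84.54))])
for z in(.06,):print(proj(c,[[*(np.array([.5438,.1153])+k*f),z] for k in(.05,.09,.1)]))
E
```

```text
[0.54028908 0.10221381 0.16313627] [-1.79791476e+02  7.75075251e-02  8.46064098e+01] [-0.68200281 -0.76778082 -2.98000483] 0.05998392996626305
t [23.4  2.3 -1.9] a [-0.21  0.08  0.11]
[[282.30503264 114.48890907]
 [282.55573727  48.82698697]
 [282.61529612  31.92868887]]
```

View pics/w3.png

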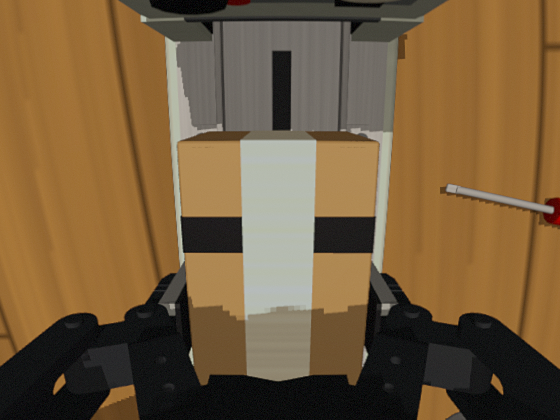

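The slot is centred at u≈282, matching the prediction. The rails are at u≈218 and 346, and the head's lower front lip is at v≈20.

```bash
python3 - <<'E'
from h import *
c=np.load('pics/w3.npy',allow_pickle=True).item();f=np.array([np.cos(np.radians(84.54)),np.sin(np.radians(84.54))]);n=np.array([f[1],-f[0]])
def L(px,z):
    q=cast(c,px,z)[:,:2]-[.5438,.1153];print(np.c_[q@n,q@f].round(4))
L([(282,20)],.117);L([(218,80),(346,80)],.072);L([(282,50)],.06)
L([(180,140),(378,142)],.20)
E
```

```text
[[-0.0008  0.0946]]
[[-0.0386  0.0706]
 [ 0.0379  0.0707]]
[[-0.0003  0.0893]]
[[-0.0298  0.0452]
 [ 0.0257  0.0448]]
```

{"fn": "drive_tool", "kwargs": {"commands": [{"tx":12,"ty":2,"tz":0,"ax":0,"ay":0,"az":0,"grip":0.5},{"tx":22,"ty":2,"tz":0,"ax":0,"ay":0,"az":0,"grip":0.5},{"tx":22,"ty":2,"tz":20,"ax":0,"ay":0,"az":0,"grip":0.5},{"tx":22,"ty":2,"tz":40,"ax":0,"ay":0,"az":0,"grip":0.5},{"tx":22,"ty":2,"tz":60,"ax":0,"ay":0,"az":0,"grip":0.5},{"tx":22,"ty":2,"tz":72,"ax":0,"ay":0,"az":0,"grip":0.5},{"tx":22,"ty":2,"tz":78,"ax":0,"ay":0,"az":0,"grip":0.5},{"tx":22,"ty":2,"tz":80,"ax":0,"ay":0,"az":0,"grip":0.5}]}}

```text
t: 6.08
eef_pos: [0.5455, 0.1229, 0.0842]
tool_rot: [-179.9, 0.0, 84.4]
wrist_force: [0.5, 0.2, -1.8]
finger_gap: 0.0597
grasp_force: 29.6
```

{"fn": "drive_tool", "kwargs": {"commands": [{"tx":0,"ty":0,"tz":1,"ax":0,"ay":0,"az":0,"grip":0.5},{"tx":0,"ty":0,"tz":2,"ax":0,"ay":0,"az":0,"grip":0.5},{"tx":0,"ty":0,"tz":3,"ax":0,"ay":0,"az":0,"grip":0.5},{"tx":0,"ty":0,"tz":4,"ax":0,"ay":0,"az":0,"grip":0.5},{"tx":0,"ty":0,"tz":4,"ax":0,"ay":0,"az":0,"grip":0.5}]}}

```text
t: 6.5
eef_pos: [0.5464, 0.123, 0.0817]
tool_rot: [180.0, -0.0, 84.4]
wrist_force: [0.5, -0.7, -2.3]
finger_gap: 0.0594
grasp_force: 29.6
```

{"fn": "drive_tool", "kwargs": {"commands": [{"tx":0,"ty":-1,"tz":1,"ax":0,"ay":0,"az":0,"grip":0.5},{"tx":0,"ty":-1,"tz":2,"ax":0,"ay":0,"az":0,"grip":0.5},{"tx":0,"ty":-1,"tz":3,"ax":0,"ay":0,"az":0,"grip":0.5},{"tx":0,"ty":-1,"tz":3,"ax":0,"ay":0,"az":0,"grip":0.5}]}}

```text
t: 6.83
eef_pos: [0.5449, 0.123, 0.0781]
tool_rot: [-180.0, 0.0, 84.4]
wrist_force: [-1.0, -0.7, -2.5]
finger_gap: 0.06
grasp_force: 29.6
```

{"fn": "drive_tool", "kwargs": {"commands": [{"tx":0,"ty":0,"tz":1,"ax":0,"ay":0,"az":0,"grip":0.5},{"tx":0,"ty":0,"tz":2,"ax":0,"ay":0,"az":0,"grip":0.5},{"tx":0,"ty":0,"tz":2,"ax":0,"ay":0,"az":0,"grip":0.5}]}}

```text
t: 7.08
eef_pos: [0.5452, 0.1231, 0.0773]
tool_rot: [180.0, -0.0, 84.4]
wrist_force: [-4.4, 0.3, 5.9]
finger_gap: 0.0595
grasp_force: 30.9
```

Touchdown: the force reversed to +6 N at the expected height. Releasing slowly, then rising.

{"fn": "drive_tool", "kwargs": {"commands": [{"tx":0,"ty":0,"tz":-1,"ax":0,"ay":0,"az":0,"grip":0.25},{"tx":0,"ty":0,"tz":-1,"ax":0,"ay":0,"az":0,"grip":0.1},{"tx":0,"ty":0,"tz":-1,"ax":0,"ay":0,"az":0,"grip":0.0},{"tx":0,"ty":0,"tz":-1,"ax":0,"ay":0,"az":0,"grip":0.0},{"tx":0,"ty":0,"tz":-20,"ax":0,"ay":0,"az":0,"grip":0.0},{"tx":0,"ty":0,"tz":-55,"ax":0,"ay":0,"az":0,"grip":0.0},{"tx":0,"ty":0,"tz":-95,"ax":0,"ay":0,"az":0,"grip":0.0},{"tx":0,"ty":0,"tz":-120,"ax":0,"ay":0,"az":0,"grip":0.0}]}}

```text
t: 7.75
eef_pos: [0.5463, 0.123, 0.1995]
tool_rot: [179.8, -0.1, 84.4]
wrist_force: [2.5, 0.3, -0.8]
finger_gap: 0.0856
grasp_force: 0.0
```

{"fn": "drive_tool", "kwargs": {"commands": [{"tx":-30,"ty":0,"tz":-10,"ax":0,"ay":0,"az":0,"grip":0.0},{"tx":-65,"ty":0,"tz":-10,"ax":0,"ay":0,"az":0,"grip":0.5},{"tx":-100,"ty":0,"tz":-10,"ax":0,"ay":0,"az":0,"grip":1.0},{"tx":-120,"ty":0,"tz":-10,"ax":0,"ay":0,"az":0,"grip":1.0},{"tx":-120,"ty":0,"tz":-10,"ax":0,"ay":0,"az":0,"grip":1.0},{"tx":-120,"ty":0,"tz":-10,"ax":0,"ay":0,"az":0,"grip":1.0}]}}

```text
t: 8.25
eef_pos: [0.5334, 0.0021, 0.2064]
tool_rot: [180.0, -0.0, 84.2]
wrist_force: [-0.1, -0.1, -0.2]
finger_gap: 0.0258
grasp_force: 0.0
```

```bash
python3 - <<'E'
from h import *
from plant import bot
s=bot.observe();print(s['eef_pos'],s['tool_rot'],s['wrist_force'],s['finger_gap'])
c=bot.camera_info('wrist');im=bot.grab_frame('wrist');cv2.imwrite('pics/w4.png',im);np.save('pics/w4.npy',c,allow_pickle=True)
E
```

```text
[0.53337893 0.00208277 0.20642198] [ 1.79983438e+02 -3.11205787e-03  8.42440163e+01] [-0.10382794 -0.09614879 -0.22158995] 0.025765214444306163
```

View pics/w4.png

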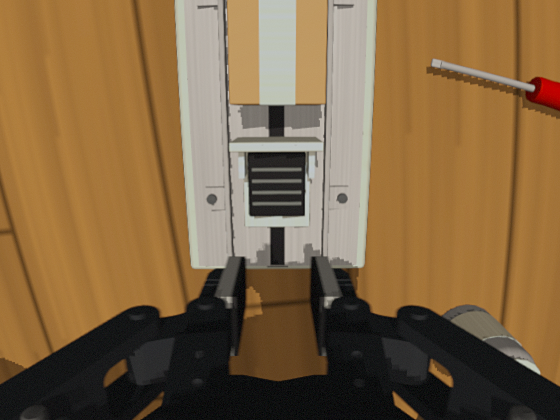

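The carton lies squarely between the rails, its back edge at v≈104. The guide plate is at v≈138–150, and the tab spans u 248–306, v 153–217.

```bash
python3 - <<'E'
from h import *
from plant import bot
c=np.load('pics/w4.npy',allow_pickle=True).item();f=np.array([np.cos(np.radians(84.54)),np.sin(np.radians(84.54))]);n=np.array([f[1],-f[0]])
def L(px,z):
    q=cast(c,px,z);r=q[:,:2]-[.5438,.1153];print(q.round(4).tolist(),np.c_[r@n,r@f].round(4).tolist());return q
L([(276,150),(276,141),(276,138)],.112);L([(276,104)],.11);q=L([(277,155),(277,217)],.094)
m=q.mean(0);delta(bot.observe(),[m[0],m[1],.11],84.5)
E
```

```text
[[0.5363, 0.0437, 0.112], [0.5368, 0.0493, 0.112], [0.537, 0.0512, 0.112]] [[-0.0007, -0.0719], [-0.0006, -0.0663], [-0.0006, -0.0645]]
[[0.5391, 0.0718, 0.11]] [[-0.0005, -0.0437]]
[[0.5363, 0.0384, 0.094], [0.5319, -0.0052, 0.094]] [[-0.0001, -0.0772], [-0.0003, -0.1211]]
t [12.7 -0.6 96.3] a [ 0.   -0.04 -0.1 ]
```

{"fn": "drive_tool", "kwargs": {"commands": [{"tx":12,"ty":0,"tz":20,"ax":0,"ay":0,"az":0,"grip":1.0},{"tx":22,"ty":0,"tz":45,"ax":0,"ay":0,"az":0,"grip":1.0},{"tx":22,"ty":0,"tz":65,"ax":0,"ay":0,"az":0,"grip":1.0},{"tx":22,"ty":0,"tz":75,"ax":0,"ay":0,"az":0,"grip":1.0},{"tx":22,"ty":0,"tz":75,"ax":0,"ay":0,"az":0,"grip":1.0},{"tx":22,"ty":0,"tz":75,"ax":0,"ay":0,"az":0,"grip":1.0}]}}

```text
t: 8.8
eef_pos: [0.5355, 0.026, 0.1311]
tool_rot: [-179.9, 0.0, 84.5]
wrist_force: [-0.1, 0.2, 0.1]
finger_gap: -0.0
grasp_force: 0.0
```

```bash
cat >st.py <<'E'
from h import *
from plant import bot
s=bot.observe();f=np.array([np.cos(np.radians(84.54)),np.sin(np.radians(84.54))]);n=np.array([f[1],-f[0]])
r=s['eef_pos'][:2]-[.5438,.1153];w=s['wrist_force'];print(s['t'],'n,f,z',(r@n).round(4),(r@f).round(4),s['eef_pos'][2].round(4),'Fn,Ff,Fz',(w[:2]@n).round(1),(w[:2]@f).round(1),w[2].round(1),s['finger_gap'].round(4),s['tool_rot'].round(1))
E
python3 st.py
```

```text
Traceback (most recent call last):
  File "st.py", line 4, in <module>
    r=s['eef_pos'][:2]-[.5438,.1153];w=s['wrist_force'];print(s['t'],'n,f,z',(r@n).round(4),(r@f).round(4),s['eef_pos'][2].round(4),'Fn,Ff,Fz',(w[:2]@n).round(1),(w[:2]@f).round(1),w[2].round(1),s['finger_gap'].round(4),s['tool_rot'].round(1))
                                                                                                                                                                                                   ^^^^^^^^^^^^^^^^^^^^^
AttributeError: 'float' object has no attribute 'round'
```

{"fn": "drive_tool", "kwargs": {"commands": [{"tx":2,"ty":0,"tz":15,"ax":0,"ay":0,"az":0,"grip":1.0},{"tx":2,"ty":0,"tz":28,"ax":0,"ay":0,"az":0,"grip":1.0},{"tx":2,"ty":0,"tz":33,"ax":0,"ay":0,"az":0,"grip":1.0},{"tx":2,"ty":0,"tz":36,"ax":0,"ay":0,"az":0,"grip":1.0},{"tx":2,"ty":0,"tz":36,"ax":0,"ay":0,"az":0,"grip":1.0},{"tx":2,"ty":0,"tz":36,"ax":0,"ay":0,"az":0,"grip":1.0}]}}

```text
t: 9.3
eef_pos: [0.5365, 0.0274, 0.0962]
tool_rot: [179.9, -0.0, 84.4]
wrist_force: [-0.3, -0.3, -0.8]
finger_gap: 0.0001
grasp_force: 0.0
```

{"fn": "drive_tool", "kwargs": {"commands": [{"tx":0,"ty":0,"tz":1,"ax":0,"ay":0,"az":0,"grip":1.0},{"tx":0,"ty":0,"tz":2,"ax":0,"ay":0,"az":0,"grip":1.0},{"tx":0,"ty":0,"tz":3,"ax":0,"ay":0,"az":0,"grip":1.0},{"tx":0,"ty":0,"tz":3,"ax":0,"ay":0,"az":0,"grip":1.0},{"tx":0,"ty":0,"tz":3,"ax":0,"ay":0,"az":0,"grip":1.0}]}}

```text
t: 9.72
eef_pos: [0.5365, 0.0275, 0.0933]
tool_rot: [179.9, -0.0, 84.4]
wrist_force: [-0.5, -0.6, 6.6]
finger_gap: -0.0003
grasp_force: 3.4
```

Contact at z ≈ 0.094. Pressing to about the middle of the tab's travel.

{"fn": "drive_tool", "kwargs": {"commands": [{"tx":0,"ty":0,"tz":2,"ax":0,"ay":0,"az":0,"grip":1.0},{"tx":0,"ty":0,"tz":4,"ax":0,"ay":0,"az":0,"grip":1.0},{"tx":0,"ty":0,"tz":6,"ax":0,"ay":0,"az":0,"grip":1.0},{"tx":0,"ty":0,"tz":6,"ax":0,"ay":0,"az":0,"grip":1.0},{"tx":0,"ty":0,"tz":6,"ax":0,"ay":0,"az":0,"grip":1.0}]}}

```text
t: 10.13
eef_pos: [0.5366, 0.0275, 0.0876]
tool_rot: [179.9, -0.0, 84.4]
wrist_force: [-1.6, -0.3, 10.5]
finger_gap: -0.0001
grasp_force: 4.9
```

{"fn": "drive_tool", "kwargs": {"commands": [{"tx":3,"ty":0,"tz":0,"ax":0,"ay":0,"az":0,"grip":1.0},{"tx":6,"ty":0,"tz":0,"ax":0,"ay":0,"az":0,"grip":1.0},{"tx":9,"ty":0,"tz":0,"ax":0,"ay":0,"az":0,"grip":1.0},{"tx":12,"ty":0,"tz":0,"ax":0,"ay":0,"az":0,"grip":1.0},{"tx":15,"ty":0,"tz":0,"ax":0,"ay":0,"az":0,"grip":1.0},{"tx":18,"ty":0,"tz":0,"ax":0,"ay":0,"az":0,"grip":1.0},{"tx":20,"ty":0,"tz":0,"ax":0,"ay":0,"az":0,"grip":1.0},{"tx":22,"ty":0,"tz":0,"ax":0,"ay":0,"az":0,"grip":1.0}]}}

```text
t: 10.8
eef_pos: [0.5387, 0.0496, 0.0877]
tool_rot: [179.9, -0.0, 84.4]
wrist_force: [-2.7, -0.8, 10.1]
finger_gap: 0.0002
grasp_force: 4.9
```

{"fn": "drive_tool", "kwargs": {"commands": [{"tx":2,"ty":0,"tz":0,"ax":0,"ay":0,"az":0,"grip":1.0},{"tx":4,"ty":0,"tz":0,"ax":0,"ay":0,"az":0,"grip":1.0},{"tx":6,"ty":0,"tz":0,"ax":0,"ay":0,"az":0,"grip":1.0},{"tx":9,"ty":0,"tz":0,"ax":0,"ay":0,"az":0,"grip":1.0},{"tx":12,"ty":0,"tz":0,"ax":0,"ay":0,"az":0,"grip":1.0},{"tx":15,"ty":0,"tz":0,"ax":0,"ay":0,"az":0,"grip":1.0},{"tx":18,"ty":0,"tz":0,"ax":0,"ay":0,"az":0,"grip":1.0},{"tx":20,"ty":0,"tz":0,"ax":0,"ay":0,"az":0,"grip":1.0}]}}

```text
t: 11.47
eef_pos: [0.5405, 0.069, 0.0876]
tool_rot: [179.9, -0.0, 84.4]
wrist_force: [-2.5, -1.1, 10.0]
finger_gap: -0.0003
grasp_force: 4.9
```

{"fn": "drive_tool", "kwargs": {"commands": [{"tx":3,"ty":-0.5,"tz":0,"ax":0,"ay":0,"az":0,"grip":1.0},{"tx":6,"ty":-1,"tz":0,"ax":0,"ay":0,"az":0,"grip":1.0},{"tx":9,"ty":-1,"tz":0,"ax":0,"ay":0,"az":0,"grip":1.0},{"tx":12,"ty":-1,"tz":0,"ax":0,"ay":0,"az":0,"grip":1.0},{"tx":15,"ty":-1,"tz":0,"ax":0,"ay":0,"az":0,"grip":1.0},{"tx":18,"ty":-1,"tz":0,"ax":0,"ay":0,"az":0,"grip":1.0},{"tx":21,"ty":-1,"tz":0,"ax":0,"ay":0,"az":0,"grip":1.0},{"tx":24,"ty":-1,"tz":0,"ax":0,"ay":0,"az":0,"grip":1.0}]}}

```text
t: 12.13
eef_pos: [0.5427, 0.0928, 0.088]
tool_rot: [179.8, -0.0, 84.4]
wrist_force: [-1.2, -1.8, 9.5]
finger_gap: -0.0002
grasp_force: 4.9
```

{"fn": "drive_tool", "kwargs": {"commands": [{"tx":1.5,"ty":0,"tz":0,"ax":0,"ay":0,"az":0,"grip":1.0},{"tx":3,"ty":0,"tz":0,"ax":0,"ay":0,"az":0,"grip":1.0},{"tx":4.5,"ty":0,"tz":0,"ax":0,"ay":0,"az":0,"grip":1.0},{"tx":6,"ty":0,"tz":0,"ax":0,"ay":0,"az":0,"grip":1.0}]}}

```text
t: 12.47
eef_pos: [0.5433, 0.0987, 0.088]
tool_rot: [179.8, -0.0, 84.4]
wrist_force: [-1.1, -2.4, 10.2]
finger_gap: 0.0005
grasp_force: 4.9
```

{"fn": "drive_tool", "kwargs": {"commands": [{"tx":1,"ty":0,"tz":0,"ax":0,"ay":0,"az":0,"grip":1.0},{"tx":2,"ty":0,"tz":0,"ax":0,"ay":0,"az":0,"grip":1.0},{"tx":3,"ty":0,"tz":0,"ax":0,"ay":0,"az":0,"grip":1.0},{"tx":3.5,"ty":0,"tz":0,"ax":0,"ay":0,"az":0,"grip":1.0}]}}

```text
t: 12.8
eef_pos: [0.5436, 0.1024, 0.0879]
tool_rot: [179.8, -0.0, 84.4]
wrist_force: [-0.4, -2.3, 10.0]
finger_gap: -0.0
grasp_force: 4.9
```

{"fn": "drive_tool", "kwargs": {"commands": [{"tx":1,"ty":0,"tz":0,"ax":0,"ay":0,"az":0,"grip":1.0},{"tx":2,"ty":0,"tz":0,"ax":0,"ay":0,"az":0,"grip":1.0},{"tx":3,"ty":0,"tz":0,"ax":0,"ay":0,"az":0,"grip":1.0},{"tx":3.5,"ty":0,"tz":0,"ax":0,"ay":0,"az":0,"grip":1.0}]}}

```text
t: 13.13
eef_pos: [0.544, 0.1058, 0.088]
tool_rot: [179.8, -0.0, 84.4]
wrist_force: [-1.5, -2.5, 10.0]
finger_gap: 0.0
grasp_force: 4.9
```

{"fn": "drive_tool", "kwargs": {"commands": [{"tx":1,"ty":0,"tz":0,"ax":0,"ay":0,"az":0,"grip":1.0},{"tx":2,"ty":0,"tz":0,"ax":0,"ay":0,"az":0,"grip":1.0},{"tx":3,"ty":0,"tz":0,"ax":0,"ay":0,"az":0,"grip":1.0},{"tx":3.5,"ty":0,"tz":0,"ax":0,"ay":0,"az":0,"grip":1.0}]}}

```text
t: 13.47
eef_pos: [0.5443, 0.1093, 0.0879]
tool_rot: [179.8, -0.0, 84.4]
wrist_force: [-1.0, -1.5, 10.3]
finger_gap: -0.0001
grasp_force: 4.9
```

{"fn": "drive_tool", "kwargs": {"commands": [{"tx":1,"ty":0,"tz":0,"ax":0,"ay":0,"az":0,"grip":1.0},{"tx":2,"ty":0,"tz":0,"ax":0,"ay":0,"az":0,"grip":1.0},{"tx":3,"ty":0,"tz":0,"ax":0,"ay":0,"az":0,"grip":1.0},{"tx":3.5,"ty":0,"tz":0,"ax":0,"ay":0,"az":0,"grip":1.0}]}}

```text
t: 13.8
eef_pos: [0.5446, 0.1128, 0.0879]
tool_rot: [179.8, -0.0, 84.4]
wrist_force: [-0.9, -1.8, 8.7]
finger_gap: -0.0001
grasp_force: 4.9
```

{"fn": "drive_tool", "kwargs": {"commands": [{"tx":1,"ty":0,"tz":0,"ax":0,"ay":0,"az":0,"grip":1.0},{"tx":2,"ty":0,"tz":0,"ax":0,"ay":0,"az":0,"grip":1.0},{"tx":3,"ty":0,"tz":0,"ax":0,"ay":0,"az":0,"grip":1.0},{"tx":3.5,"ty":0,"tz":0,"ax":0,"ay":0,"az":0,"grip":1.0}]}}

```text
t: 14.13
eef_pos: [0.5449, 0.1163, 0.0879]
tool_rot: [179.8, -0.0, 84.4]
wrist_force: [-0.5, -1.1, 9.5]
finger_gap: 0.0001
grasp_force: 4.9
```

{"fn": "drive_tool", "kwargs": {"commands": [{"tx":1,"ty":0,"tz":0,"ax":0,"ay":0,"az":0,"grip":1.0},{"tx":2,"ty":0,"tz":0,"ax":0,"ay":0,"az":0,"grip":1.0},{"tx":3,"ty":0,"tz":0,"ax":0,"ay":0,"az":0,"grip":1.0},{"tx":3.5,"ty":0,"tz":0,"ax":0,"ay":0,"az":0,"grip":1.0}]}}

```text
t: 14.47
eef_pos: [0.5453, 0.1198, 0.0879]
tool_rot: [179.8, -0.0, 84.4]
wrist_force: [0.2, -2.0, 10.2]
finger_gap: -0.0002
grasp_force: 4.9
```

{"fn": "drive_tool", "kwargs": {"commands": [{"tx":1,"ty":0,"tz":0,"ax":0,"ay":0,"az":0,"grip":1.0},{"tx":2,"ty":0,"tz":0,"ax":0,"ay":0,"az":0,"grip":1.0},{"tx":3,"ty":0,"tz":0,"ax":0,"ay":0,"az":0,"grip":1.0},{"tx":3.5,"ty":0,"tz":0,"ax":0,"ay":0,"az":0,"grip":1.0}]}}

```text
t: 14.8
eef_pos: [0.5456, 0.1233, 0.0879]
tool_rot: [179.8, -0.0, 84.4]
wrist_force: [-0.6, -1.0, 9.1]
finger_gap: 0.0001
grasp_force: 4.9
```

{"fn": "drive_tool", "kwargs": {"commands": [{"tx":1,"ty":0,"tz":0,"ax":0,"ay":0,"az":0,"grip":1.0},{"tx":2,"ty":0,"tz":0,"ax":0,"ay":0,"az":0,"grip":1.0},{"tx":3,"ty":0,"tz":0,"ax":0,"ay":0,"az":0,"grip":1.0},{"tx":3.5,"ty":0,"tz":0,"ax":0,"ay":0,"az":0,"grip":1.0}]}}

```text
t: 15.13
eef_pos: [0.5459, 0.1268, 0.0879]
tool_rot: [179.8, -0.0, 84.4]
wrist_force: [-1.2, -2.3, 8.9]
finger_gap: 0.0002
grasp_force: 4.9
```

{"fn": "drive_tool", "kwargs": {"commands": [{"tx":1,"ty":0,"tz":0,"ax":0,"ay":0,"az":0,"grip":1.0},{"tx":2,"ty":0,"tz":0,"ax":0,"ay":0,"az":0,"grip":1.0},{"tx":3,"ty":0,"tz":0,"ax":0,"ay":0,"az":0,"grip":1.0},{"tx":3,"ty":0,"tz":0,"ax":0,"ay":0,"az":0,"grip":1.0}]}}

```text
t: 15.47
eef_pos: [0.5462, 0.1299, 0.0879]
tool_rot: [179.8, -0.0, 84.4]
wrist_force: [-1.4, -1.5, 9.8]
finger_gap: 0.0
grasp_force: 4.9
```

```bash
python3 - <<'E'
from h import *
from plant import bot
c=bot.camera_info('wrist');im=bot.grab_frame('wrist');cv2.imwrite('pics/w5.png',im);np.save('pics/w5.npy',c,allow_pickle=True)
E
```

```text
(no output)
```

View pics/w5.png

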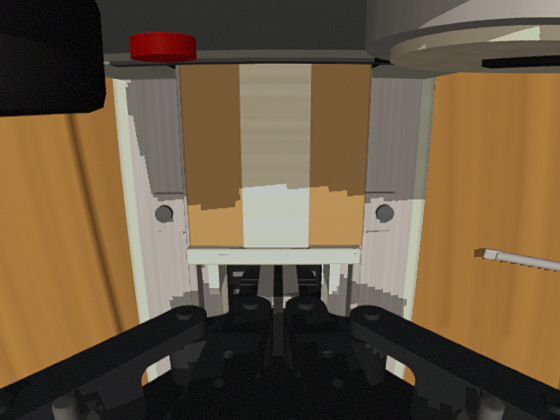

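The plate (v 248–263) sits right against the carton's back, and the carton is entering the tunnel under the head's lip (v≈63). The fingers are still behind the plate.

```bash
sed -i "s/s\['finger_gap'\].round(4)/round(s['finger_gap'],4)/" st.py; cat >>st.py <<'E'
def L(c,px,z):
    q=cast(c,px,z);r=q[:,:2]-[.5438,.1153];print(np.c_[r@n,r@f].round(4).tolist())
E
python3 - <<'E'
from st import *
c=np.load('pics/w5.npy',allow_pickle=True).item();L(c,[(273,248),(273,263)],.112);L(c,[(273,63)],.117)
o=-c['R'].T@c['t'];r=o[:2]-[.5438,.1153];print('cam',r@n,r@f,o[2])
E
```

```text
15.5167 n,f,z 0.001 0.0148 0.0879 Fn,Ff,Fz -1.9 -1.6 9.7 -0.0002 [179.8  -0.   84.4]
[[-0.0008, 0.0363], [-0.0009, 0.0308]]
[[-0.0005, 0.0947]]
cam 0.0005058168647956266 0.08153866776488197 0.23029374270922093
```

Guide face is about 52 mm of carton depth short of nothing felt so far. The camera on the wrist is close to the head, so I'll tilt the tool back about the tips before going on.

{"fn": "drive_tool", "kwargs": {"commands": [{"tx":0,"ty":0,"tz":-0.3,"ax":0,"ay":2,"az":0,"grip":1.0},{"tx":0,"ty":0,"tz":-0.6,"ax":0,"ay":4,"az":0,"grip":1.0},{"tx":0,"ty":0,"tz":-0.9,"ax":0,"ay":6,"az":0,"grip":1.0},{"tx":0,"ty":0,"tz":-1.2,"ax":0,"ay":8,"az":0,"grip":1.0},{"tx":0,"ty":0,"tz":-1.5,"ax":0,"ay":10,"az":0,"grip":1.0},{"tx":0,"ty":0,"tz":-1.5,"ax":0,"ay":10,"az":0,"grip":1.0}]}}

```text
t: 16.02
eef_pos: [0.5461, 0.1285, 0.0894]
tool_rot: [179.9, -10.1, 84.3]
wrist_force: [-2.0, -0.1, 9.8]
finger_gap: -0.0001
grasp_force: 4.8
```

```bash
python3 st.py; python3 -c "
from plant import bot
c=bot.camera_info('wrist');print(-c['R'].T@c['t'])"
```

```text
16.0167 n,f,z 0.0011 0.0133 0.0894 Fn,Ff,Fz -2.0 -0.3 9.8 -0.0001 [179.9 -10.1  84.3]
[0.5496006  0.16900393 0.24137565]
```

{"fn": "drive_tool", "kwargs": {"commands": [{"tx":1,"ty":0,"tz":0.17,"ax":0,"ay":0,"az":0,"grip":1.0},{"tx":2,"ty":0,"tz":0.35,"ax":0,"ay":0,"az":0,"grip":1.0},{"tx":3,"ty":0,"tz":0.53,"ax":0,"ay":0,"az":0,"grip":1.0},{"tx":4,"ty":0,"tz":0.7,"ax":0,"ay":0,"az":0,"grip":1.0},{"tx":4,"ty":0,"tz":0.7,"ax":0,"ay":0,"az":0,"grip":1.0}]}}

```text
t: 16.43
eef_pos: [0.5465, 0.1319, 0.0891]
tool_rot: [179.9, -9.9, 84.4]
wrist_force: [-1.6, -6.5, 10.2]
finger_gap: 0.0002
grasp_force: 4.9
```

Resistance is up to 6.5 N, so the sprung pad is likely touched. Small steps from here.

{"fn": "drive_tool", "kwargs": {"commands": [{"tx":0.5,"ty":0,"tz":0.09,"ax":0,"ay":0,"az":0,"grip":1.0},{"tx":1,"ty":0,"tz":0.17,"ax":0,"ay":0,"az":0,"grip":1.0},{"tx":1.5,"ty":0,"tz":0.26,"ax":0,"ay":0,"az":0,"grip":1.0},{"tx":1.5,"ty":0,"tz":0.26,"ax":0,"ay":0,"az":0,"grip":1.0}]}}

```text
t: 16.77
eef_pos: [0.5467, 0.1329, 0.0891]
tool_rot: [179.8, -9.9, 84.3]
wrist_force: [-2.0, -7.2, 9.9]
finger_gap: 0.0002
grasp_force: 4.9
```

{"fn": "drive_tool", "kwargs": {"commands": [{"tx":0.5,"ty":0,"tz":0.09,"ax":0,"ay":0,"az":0,"grip":1.0},{"tx":1,"ty":0,"tz":0.17,"ax":0,"ay":0,"az":0,"grip":1.0},{"tx":1.5,"ty":0,"tz":0.26,"ax":0,"ay":0,"az":0,"grip":1.0},{"tx":1.5,"ty":0,"tz":0.26,"ax":0,"ay":0,"az":0,"grip":1.0}]}}

```text
t: 17.1
eef_pos: [0.547, 0.1344, 0.0891]
tool_rot: [179.8, -9.9, 84.3]
wrist_force: [-2.4, -6.2, 9.2]
finger_gap: 0.0002
grasp_force: 4.9
```

{"fn": "drive_tool", "kwargs": {"commands": [{"tx":0.5,"ty":0,"tz":0.09,"ax":0,"ay":0,"az":0,"grip":1.0},{"tx":1,"ty":0,"tz":0.17,"ax":0,"ay":0,"az":0,"grip":1.0},{"tx":1.5,"ty":0,"tz":0.26,"ax":0,"ay":0,"az":0,"grip":1.0},{"tx":1.5,"ty":0,"tz":0.26,"ax":0,"ay":0,"az":0,"grip":1.0}]}}

```text
t: 17.43
eef_pos: [0.5473, 0.1359, 0.0892]
tool_rot: [179.8, -9.9, 84.3]
wrist_force: [-1.8, -6.6, 9.8]
finger_gap: -0.0002
grasp_force: 4.9
```

{"fn": "drive_tool", "kwargs": {"commands": [{"tx":0.5,"ty":0,"tz":0.09,"ax":0,"ay":0,"az":0,"grip":1.0},{"tx":1,"ty":0,"tz":0.17,"ax":0,"ay":0,"az":0,"grip":1.0},{"tx":1.5,"ty":0,"tz":0.26,"ax":0,"ay":0,"az":0,"grip":1.0},{"tx":1.5,"ty":0,"tz":0.26,"ax":0,"ay":0,"az":0,"grip":1.0}]}}

```text
t: 17.77
eef_pos: [0.5476, 0.1374, 0.0892]
tool_rot: [179.8, -9.9, 84.3]
wrist_force: [-1.4, -6.1, 9.4]
finger_gap: 0.0001
grasp_force: 5.0
```

{"fn": "drive_tool", "kwargs": {"commands": [{"tx":0.5,"ty":0,"tz":0.09,"ax":0,"ay":0,"az":0,"grip":1.0},{"tx":1,"ty":0,"tz":0.17,"ax":0,"ay":0,"az":0,"grip":1.0},{"tx":1.5,"ty":0,"tz":0.26,"ax":0,"ay":0,"az":0,"grip":1.0},{"tx":1.5,"ty":0,"tz":0.26,"ax":0,"ay":0,"az":0,"grip":1.0}]}}

```text
t: 18.1
eef_pos: [0.5476, 0.1382, 0.0892]
tool_rot: [179.8, -9.9, 84.3]
wrist_force: [-1.7, -8.2, 10.3]
finger_gap: 0.0001
grasp_force: 5.8
```

{"fn": "drive_tool", "kwargs": {"commands": [{"tx":0.4,"ty":0,"tz":0.07,"ax":0,"ay":0,"az":0,"grip":1.0},{"tx":0.8,"ty":0,"tz":0.14,"ax":0,"ay":0,"az":0,"grip":1.0},{"tx":1.2,"ty":0,"tz":0.2,"ax":0,"ay":0,"az":0,"grip":1.0},{"tx":1.2,"ty":0,"tz":0.2,"ax":0,"ay":0,"az":0,"grip":1.0}]}}

```text
t: 18.43
eef_pos: [0.5477, 0.1387, 0.0892]
tool_rot: [179.8, -9.8, 84.3]
wrist_force: [-1.8, -9.5, 11.1]
finger_gap: 0.0001
grasp_force: 6.9
```

{"fn": "drive_tool", "kwargs": {"commands": [{"tx":0.4,"ty":0,"tz":0.07,"ax":0,"ay":0,"az":0,"grip":1.0},{"tx":0.8,"ty":0,"tz":0.14,"ax":0,"ay":0,"az":0,"grip":1.0},{"tx":1.2,"ty":0,"tz":0.2,"ax":0,"ay":0,"az":0,"grip":1.0},{"tx":1.2,"ty":0,"tz":0.2,"ax":0,"ay":0,"az":0,"grip":1.0}]}}

```text
t: 18.77
eef_pos: [0.5477, 0.1387, 0.0891]
tool_rot: [179.8, -9.8, 84.2]
wrist_force: [-2.6, -11.6, 12.8]
finger_gap: 0.0002
grasp_force: 7.7
```

{"fn": "drive_tool", "kwargs": {"commands": [{"tx":0.5,"ty":0,"tz":0.05,"ax":0,"ay":0,"az":0,"grip":1.0},{"tx":1,"ty":0,"tz":0.1,"ax":0,"ay":0,"az":0,"grip":1.0},{"tx":1.5,"ty":0,"tz":0.1,"ax":0,"ay":0,"az":0,"grip":1.0},{"tx":1.5,"ty":0,"tz":0.1,"ax":0,"ay":0,"az":0,"grip":1.0}]}}

```text
t: 19.1
eef_pos: [0.5477, 0.1389, 0.0891]
tool_rot: [179.9, -9.7, 84.2]
wrist_force: [-4.4, -14.4, 13.4]
finger_gap: -0.0002
grasp_force: 9.4
```

Firm against the solid stop (14 N, with 0.2 mm of movement). Now let the tab up while keeping the forward push, then back away.

{"fn": "drive_tool", "kwargs": {"commands": [{"tx":0.35,"ty":0,"tz":-2,"ax":0,"ay":0,"az":0,"grip":1.0},{"tx":0.7,"ty":0,"tz":-4,"ax":0,"ay":0,"az":0,"grip":1.0},{"tx":1.0,"ty":0,"tz":-6,"ax":0,"ay":0,"az":0,"grip":1.0},{"tx":1.4,"ty":0,"tz":-8,"ax":0,"ay":0,"az":0,"grip":1.0},{"tx":1.7,"ty":0,"tz":-10,"ax":0,"ay":0,"az":0,"grip":1.0},{"tx":1.7,"ty":0,"tz":-10,"ax":0,"ay":0,"az":0,"grip":1.0}]}}

```text
t: 19.6
eef_pos: [0.5464, 0.139, 0.0969]
tool_rot: [180.0, -9.6, 84.2]
wrist_force: [0.4, -11.9, -3.0]
finger_gap: 0.0001
grasp_force: 6.1
```

{"fn": "drive_tool", "kwargs": {"commands": [{"tx":-2,"ty":0,"tz":-2,"ax":0,"ay":0,"az":0,"grip":1.0},{"tx":-5,"ty":0,"tz":-4,"ax":0,"ay":0,"az":0,"grip":1.0},{"tx":-10,"ty":0,"tz":-8,"ax":0,"ay":0,"az":0,"grip":1.0},{"tx":-15,"ty":0,"tz":-20,"ax":0,"ay":0,"az":0,"grip":1.0},{"tx":-25,"ty":0,"tz":-40,"ax":0,"ay":0,"az":0,"grip":1.0},{"tx":-50,"ty":0,"tz":-65,"ax":0,"ay":0,"az":0,"grip":1.0},{"tx":-80,"ty":0,"tz":-90,"ax":0,"ay":0,"az":0,"grip":1.0},{"tx":-110,"ty":0,"tz":-110,"ax":0,"ay":0,"az":0,"grip":1.0}]}}

```text
t: 20.27
eef_pos: [0.5346, 0.018, 0.1903]
tool_rot: [179.8, -10.1, 84.6]
wrist_force: [0.7, -0.0, -0.4]
finger_gap: 0.0001
grasp_force: 0.0
```

{"fn": "drive_tool", "kwargs": {"commands": [{"tx":-20,"ty":0,"tz":0,"ax":0,"ay":0,"az":0,"grip":1.0},{"tx":-20,"ty":0,"tz":0,"ax":0,"ay":0,"az":0,"grip":1.0},{"tx":-20,"ty":0,"tz":0,"ax":0,"ay":0,"az":0,"grip":1.0}]}}

```text
t: 20.52
eef_pos: [0.5323, -0.0023, 0.1852]
tool_rot: [179.9, -10.0, 84.3]
wrist_force: [-0.0, 1.1, 0.1]
finger_gap: -0.0003
grasp_force: 0.0
```

```bash
python3 - <<'E'
from st import *
c=bot.camera_info('wrist');im=bot.grab_frame('wrist');cv2.imwrite('pics/w6.png',im);np.save('pics/w6.npy',c,allow_pickle=True)
E
```

```text
20.5167 n,f,z -0.0003 -0.1182 0.1852 Fn,Ff,Fz -0.1 1.1 0.1 -0.0003 [179.9 -10.   84.3]
```

View pics/w6.png

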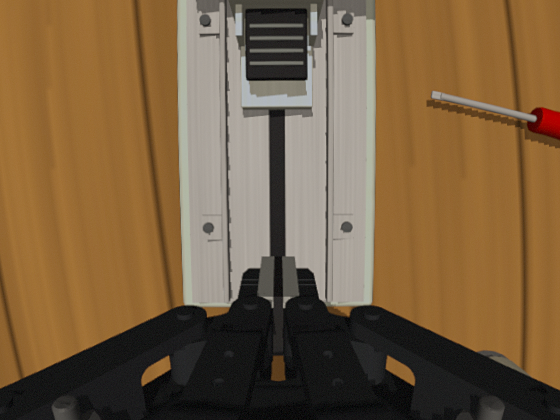

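The guide has stayed forward: the tab's back edge is at v≈80 and the guide base's end at v≈107. Checking its position by number.

```bash
python3 - <<'E'
from st import *
L(np.load('pics/w6.npy',allow_pickle=True).item(),[(277,80)],.094)
E
```

```text
20.5667 n,f,z -0.0006 -0.1165 0.1848 Fn,Ff,Fz -1.2 0.8 -0.9 -0.0002 [180.  -10.1  84.4]
[[-0.0004, -0.0157]]
```

```bash
python3 -c "
from plant import bot
print(bot.close_job())"
```

```text
the job is handed in; nothing more can be done
None
```

I laid the carton between the rails and slid the guide forward until the carton came up against the solid stop, pushing with about 14 N. The guide stayed forward after I let the tab up, nothing else on the bench was touched, and I handed the job in at about 20.6 s; it returned no verdict.

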